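Turn the vial carousel past the label reader

ROBOT

A 6-joint arm with a two-finger parallel gripper is mounted at the origin on the work surface. World frame = base frame: x ahead of the robot, y to its left, z up, the work surface at z = 0. Lengths are in mm, angles in degrees, forces in N, time in s.
With the tool pointing down it reaches from about 275 to 850 mm from the base axis. Payload 19 kg.
Tool frame: the origin (TCP) lies between the finger pads; the fingertips stand 19 mm ahead of it and the grasp point (between the pads) is the TCP (tip_extent is the z of the fingertips in the tool frame, in mm); z points along the fingers, y is the line along which they close (so a half turn about z gives the same grasp; the last joint's range is limited). The gripper opens to 85 mm and grips with 20 to 120 N. Pads are 22 mm wide; open, the fingers measure 114 mm over their backs; the gripper's body (76 mm by 85 mm) begins 54 mm behind the grasp point. The pads swing forward as they close: fully open they stand 13 mm farther back than shut.
Start: joints at [60.046, 8.623, 82.357, -0, 89.026, -7.678], TCP at [217.972, 532.053, 250.267] pointing down, gripper open.
Joint ranges: [-160.23, 160.23], [-39.13, 120.54], [6.94, 153.29], [-79.49, 259.48], [9.18, 160.14], [-161.06, 161.06]. Speed limits (degrees/s): [108.29, 108.29, 127.2, 172.46, 172.46, 172.46].

INTERFACE

Orientations are given as a 3x3 rotation matrix whose columns are the frame's x, y, z axes.
In Python, from bench import state, grab_frame, camera_model, close_job, tip_extent gives the robot as it stands.
- The arm moves only by the tool apply_moves, never from a script. Its argument "moves" is a list of rows, each a list of 7 numbers: the shift along the tool's x, y, z in cm, then the turn, a rotation vector about the tool's x, y, z in rad, then the finger opening in cm, from 0 to 8.54. In form: [[x, y, z, rx, ry, rz, jaw], ...]. A call has 1 to 12 rows; each row shifts and turns the commanded pose from where the row before left it, along the tool's axes as they then stand; what a row does not reach is not made up. A row lasts 1/8 s, in which the tool goes at most 62.5 mm and 10.7 degrees, less where a joint would pass 70% of its speed; a pose out of reach is approached as far as the arm can. A call is refused whole if a number of a shift passes 6.25 or a number of a turn 0.188, either way. A call with a gripper value outside its range is refused whole. The fingers move at their own pace and stop on an object; the grip force is fixed at half the most. Time passes only in rows, so rows that do not move let the fingers close. It gives the time, the measured TCP pose, the force, the opening and the grip force at its end, in the units of the state.
- state(): the state, without advancing time (a new reading comes with each control period).
- grab_frame(name): name is "scene" or "top" or "wrist"; returns (picture, depth): 420x560x3 uint8, red, green, blue; 420x560 float32, mm along the optical axis (not along the pixel's ray), 0 where there is no reading.
- camera_model(name): a dict with "mtx" (3x3 intrinsics, pixels), "R" (3x3) and "t" (3): a world point X has camera coordinates R X + t; the wrist camera has in their place "tool_from_camera" (4x4, takes a point from camera to tool coordinates, whose origin is the TCP and whose axes are the flange's). Camera axes: x right, y down, z forward; pixel columns grow to the right and rows downward; lengths in mm; the calibration is good to about 2 mm. A picture is of the moment at which its call begins: read the wrist's pose just before it. camera_model takes no time and is no camera call.
- close_job(): hands the job in; it is judged then, once.
The state is a dict: "time_s": time; "joints": joint angles; "qd": joint speeds; "joint_efforts": joint torques, N m; "tcp_pos": TCP position; "eef_rot": TCP orientation; "ft_force": force on the tool from outside, world axes, zero at the start; "moment": the same for the moment, N m; "opening": finger opening in mm; "grip_force": force on a finger pad.
Only numpy, scipy, OpenCV 4.12 (cv2) and the standard library are available. Lean on these libraries where they do the work, as an engineer would, in place of code of your own. Each camera call takes 0.05 s, during which the arm holds its last target. There are 200 camera calls.

TASK

Give the carousel that carries the purple-capped vials one full turn anticlockwise, seen from above, by its upright black handle, so that every vial passes the label reader. Stop with the handle back beside the red pointer, then let go. Leave the carousel with the orange-capped vials alone.

Things in the scene. Friction and masses are not known exactly. Their poses are not given: they have to be found in the camera images.
- purple_stand: Fixed grey round foot (250 mm diameter, 30 mm high) of the purple-vial carousel. Its origin lies on the wheel's vertical turning axis, at bench height. Its x axis points to the red pointer (a 12 mm wide, 22 mm long block on the foot's rim, 106 to 128 mm from the axis, top 52 mm above the bench). Its -x side carries the black label reader: 30 x 50 mm, 115 to 145 mm from the axis, top 76 mm above the bench.
- purple_wheel (a joint): Angle of the white wheel (208 mm diameter, top face 50 mm above the bench) that carries 23 purple-capped vials (caps' tops 80 mm above the bench) and the handle. 0 at the start, with the handle at the red pointer; grows anticlockwise seen from above; one full turn anticlockwise is 6.283. The wheel turns freely past a full turn either way, needs about 1 to 2 N at the handle and stays where it is left.
- purple_handle (a point): Centre of the top of the upright black handle on the purple-vial wheel: a round sleeve 20 mm in diameter, 80 mm tall (from 56 to 136 mm above the bench), 70 mm from the turning axis. The sleeve spins freely on its own pin, so a gripper that holds it from above can keep its own heading all the way round. Only its upper 50 mm stands clear above the vials and the reader.
- orange_handle (a point): The same point on the handle of the second, equally built carousel, whose vials have orange caps. To be left alone.

How it is judged (in metres and radians):
On the way:
1. the purple-vial wheel has gone half a turn anticlockwise (value of joint purple_wheel above 3.1416 rad).
At the end, for the whole second after the job is handed in: The purple-vial wheel stands still one full turn anticlockwise from its start, its handle at the red pointer within 12 degrees (about 15 mm at the handle), and the orange carousel's handle is within 15 mm of where it was (value of joint purple_wheel between 6.0732 and 6.4932 rad and velocity of joint purple_wheel between -0.05 and 0.05 rad/s and distance of orange_handle from where it was at the start of the episode below 0.015 m); the robot touches nothing.
It fails at once if the orange-vial carousel is turned (its handle moves more than 15 mm) (distance of orange_handle from where it was at the start of the episode above 0.015 m).
It also fails if it takes over 45 s, if anything falls off the work surface, if the arm or the gripper's body presses on something with over 40 N, if the wrist force passes 120 N, or if a joint passes its speed limit or range.

## Working session

There is one attempt and no reset: what is moved stays moved. The work goes in short steps, Python scripts to look and compute and a tool call to move; the robot and the scene stay as the last step left them, time stands still between calls to the robot, and variables do not carry over. Pictures are saved under pics/ and viewed, at most 10 in all, crops included, and the job is handed in when it is done.

Besides the shell and the picture viewer there is one more tool, called as name([rows], argument=value, ...), one row to a line, values as JSON. apply_moves: Moves the arm, as the interface text tells. Its arguments: {"type":"object","properties":{"moves":{"type":"array","items":{"type":"array","items":{"type":"number"}}}},"required":["moves"]}

```bash
mkdir -p pics; python3 - <<'E'
from bench import *
import cv2,numpy as np
s=state();print(s['tcp_pos'],np.round(s['eef_rot'],3).tolist(),s['opening'],s['time_s'],tip_extent)
for n in('top','scene'):
    p,d=grab_frame(n);cv2.imwrite(f'pics/{n}0.png',p[:,:,::-1]);np.savez(f'{n}0.npz',p=p,d=d)
    m=camera_model(n);print(n,m['mtx'],m['R'],m['t'])
E
```

```text
[217.87447752 531.89067492 249.69066151] [[-0.925, 0.379, -0.001], [0.379, 0.925, -0.001], [0.0, -0.001, -1.0]] 84.86598192833877 0.0 19.0
top [[536.44894018   0.         282.97801354]
 [  0.         536.44894018 203.67571141]
 [  0.           0.           1.        ]] [[ 0.02009363 -0.99968554 -0.01500206]
 [-0.9967947  -0.01886882 -0.07774504]
 [ 0.07743752  0.01651616 -0.9968604 ]] [  11.05386066  533.94541285 1136.31483472]
scene [[537.47581121   0.         274.55274843]
 [  0.         537.47581121 203.18965067]
 [  0.           0.           1.        ]] [[ 0.87713138  0.48024575 -0.00213463]
 [ 0.26673432 -0.49085602 -0.82940531]
 [-0.39936618  0.72692805 -0.55864324]] [-483.4328715   -27.96805099 1212.08091591]
```

View pics/top0.png

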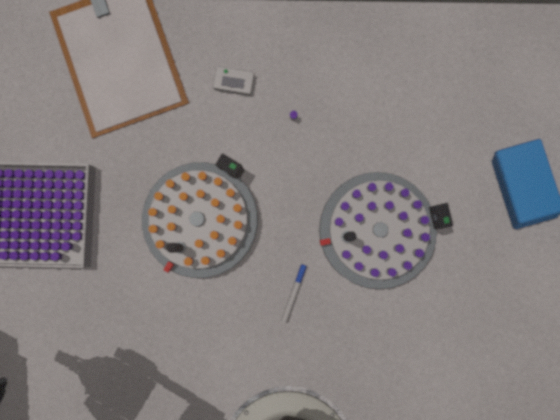

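View pics/scene0.png

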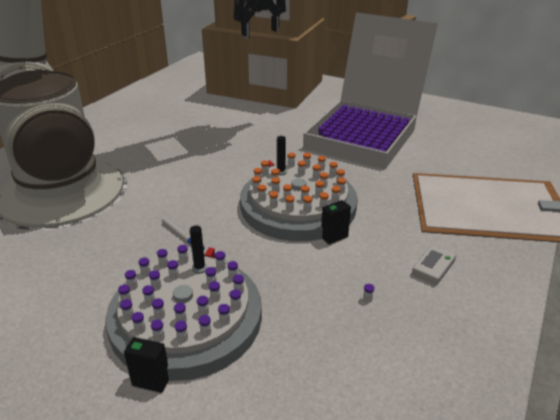

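The top view shows the purple carousel at about (380,230), its handle at (350,237), the red pointer at (325,242) and the reader at (441,216). The orange carousel is at (199,219). In the scene view the purple carousel is at (183,295) with its handle top at (196,230).

```bash
cat > h.py <<'E'
import numpy as np,cv2
from bench import *
def ray(n,uv,z):
    m=camera_model(n);C=-m['R'].T@m['t']
    uv=np.atleast_2d(uv).astype(float)
    d=np.c_[uv,np.ones(len(uv))]@np.linalg.inv(m['mtx']).T@m['R']
    return C+d*((z-C[2])/d[:,2])[:,None]
def cloud(n,d):
    m=camera_model(n);v,u=np.mgrid[:d.shape[0],:d.shape[1]]
    c=np.stack([u,v,np.ones_like(u)],-1)@np.linalg.inv(m['mtx']).T*d[...,None]
    return (c-m['t'])@m['R']
def circ(P):
    A=np.c_[2*P[:,:2],np.ones(len(P))];s=np.linalg.lstsq(A,(P[:,:2]**2).sum(1),rcond=None)[0]
    return s[:2],np.sqrt(s[2]+s[:2]@s[:2])
E
python3 - <<'E'
from h import *
for n,(u,v,r) in {'top':(380,230,75),'scene':(185,295,100)}.items():
    f=np.load(n+'0.npz');p,d=f['p'].astype(int),f['d'];W=cloud(n,d)
    V,U=np.mgrid[:420,:560];near=(U-u)**2+(V-v)**2<r*r
    R,G,B=p[...,0],p[...,1],p[...,2]
    def blobs(m,mn):
        k,l,s,c=cv2.connectedComponentsWithStats((m&near).astype(np.uint8))
        return [(c[i],s[i],l==i) for i in range(1,k) if s[i,4]>=mn]
    for c,s,m in blobs((R>120)&(G<70)&(B<70),8): print(n,'red',c,s[4],ray(n,c,52).round(),np.median(W[m],0).round())
    caps=[c for c,s,m in blobs((B>G+40)&(R>G+10)&(B>R),8)]
    P=ray(n,caps,78);print(n,'caps',len(caps))
    for c,s,m in blobs((R<55)&(G<55)&(B<55),25):
        w=W[m]; t=w[w[:,2]>w[:,2].max()-12]
        print(n,'black',c.round(),s,w.max(0).round(),w.min(0).round(),'top',np.median(t,0).round(1),len(t))
    # foot rim: top face of foot z~30, wheel top z~50
    if n=='top':
        foot=near&(W[...,2]>18)&(d>0)
        cs=max(cv2.findContours(foot.astype(np.uint8),0,1)[0],key=cv2.contourArea)[:,0]
        Q=ray(n,cs,30)
        for _ in range(5):
            c0,r0=circ(Q);e=abs(np.hypot(*(Q[:,:2]-c0).T)-r0);Q=Q[e<4] if (e<4).sum()>30 else Q
        print('foot',c0,r0,len(Q))
        print('capr',np.sort(np.hypot(*(P[:,:2]-c0).T)).round())
        r=np.hypot(W[...,0]-c0[0],W[...,1]-c0[1])
        print('foot z',np.median(W[(r>108)&(r<120)],0),'disc z',np.median(W[(r<40)&(r>20)][:,2]),'hub',np.median(W[r<12][:,2]))
        print('tall',[w.round().tolist() for w in W[near&(W[...,2]>100)]][:40])
E
```

```text
top red [325.09756098 241.53658537] 41 [[454. -68.  52.]] [453. -68.  52.]
top caps 23
top black [440. 216.] [430 205  22  24 283] [ 533. -287.   82.] [ 486. -323.   41.] top [ 514.5 -302.2   76. ] 224
top black [349. 236.] [345 233  10   7  56] [ 471.    2. 1174.] [ 444. -119.  109.] top [ 444.     2.4 1174.4] 1
foot [ 481.90061966 -180.59884735] 123.41964700331688 136
capr [51. 51. 51. 51. 53. 53. 53. 53. 88. 88. 88. 88. 89. 89. 89. 89. 89. 89.
 90. 90. 90. 90. 90.]
foot z [ 489.73393735 -192.98974714   30.3864137 ] disc z 50.101390381278264 hub 61.873104707106805
tall [[444.0, 2.0, 1174.0], [444.0, 2.0, 1174.0], [444.0, 2.0, 1174.0], [444.0, 2.0, 1174.0], [444.0, 2.0, 1174.0], [444.0, 2.0, 1174.0], [444.0, 2.0, 1174.0], [444.0, 2.0, 1174.0], [444.0, 2.0, 1174.0], [444.0, 2.0, 1174.0], [444.0, 2.0, 1174.0], [444.0, 2.0, 1174.0], [444.0, 2.0, 1174.0], [444.0, 2.0, 1174.0], [444.0, 2.0, 1174.0], [444.0, 2.0, 1174.0], [444.0, 2.0, 1174.0], [444.0, 2.0, 1174.0], [444.0, 2.0, 1174.0], [444.0, 2.0, 1174.0], [444.0, 2.0, 1174.0], [444.0, 2.0, 1174.0], [444.0, 2.0, 1174.0], [444.0, 2.0, 1174.0], [444.0, 2.0, 1174.0], [444.0, 2.0, 1174.0], [444.0, 2.0, 1174.0], [444.0, 2.0, 1174.0], [444.0, 2.0, 1174.0], [444.0, 2.0, 1174.0], [444.0, 2.0, 1174.0], [475.0, -109.0, 113.0], [474.0, -109.0, 133.0], [474.0, -111.0, 136.0], [474.0, -113.0, 137.0], [474.0, -115.0, 135.0], [444.0, 2.0, 1174.0], [473.0, -106.0, 109.0], [472.0, -105.0, 133.0], [472.0, -107.0, 132.0]]
scene red [209.13157895 251.26315789] 38 [[457. -69.  52.]] [457. -69.  51.]
scene caps 23
scene black [197. 247.] [190 226  14  43 437] [ 916. -107.  653.] [ 460. -663.   56.] top [ 915.6 -662.7  652.9] 1
scene black [148. 364.] [ 123  337   48   55 1788] [ 916. -273.  653.] [ 456. -663.    3.] top [ 915.6 -662.7  652.9] 4
scene black [176. 373.] [172 370   9   6  26] [ 916. -285.  653.] [ 541. -663.   12.] top [ 915.6 -662.7  652.9] 1
```

apply_moves([
  [0,0,0,0,0,-0.13,8.5],
  [0,0,0,0,0,-0.13,8.5],
  [0,0,0,0,0,-0.13,8.5],
  [-2,-5,0,0,0,0,8.5],
  [-2,-5,0,0,0,0,8.5],
  [-2,-5,0,0,0,0,8.5],
  [-2,-5,0,0,0,0,8.5],
  [-2,-5,0,0,0,0,8.5],
  [-2,-5,0,0,0,0,8.5],
  [-2,-5,0,0,0,0,8.5],
  [-2,-5,0,0,0,0,8.5],
  [-2,-5,0,0,0,0,8.5],
])

```text
time_s: 1.6
tcp_pos: [398.7, 80.5, 250.3]
eef_rot: [[-1.0, -0.001, 0.0], [-0.001, 1.0, 0.0], [-0.0, 0.0, -1.0]]
ft_force: [1.4, 1.0, -0.3]
opening: 85.0
grip_force: 0.0
```

```bash
python3 - <<'E'
from h import *
from scipy.optimize import least_squares
s=state();print(s['tcp_pos'].round(1) if hasattr(s['tcp_pos'],'round') else s['tcp_pos'],np.round(s['eef_rot'],3).tolist(),np.round(s['joints'],1))
H=[]
for n,(u,v,r) in {'top':(380,230,75),'scene':(185,295,100)}.items():
    f=np.load(n+'0.npz');p,d=f['p'].astype(int),f['d']
    V,U=np.mgrid[:420,:560];near=(U-u)**2+(V-v)**2<r*r
    R,G,B=p[...,0],p[...,1],p[...,2]
    k,l,st,c=cv2.connectedComponentsWithStats(((B>G+40)&(R>G+10)&(B>R)&near).astype(np.uint8))
    P=ray(n,[c[i] for i in range(1,k) if st[i,4]>=8],76)[:,:2]
    o=np.array([482,-180]);q=P[np.hypot(*(P-o).T)>70]
    c0,r0=circ(q);print(n,'centre',c0.round(1),r0)
    q=P[np.hypot(*(P-o).T)<70];print(circ(q))
W=cloud('top',np.load('top0.npz')['d'])
w=W[(W[...,2]>128)&(W[...,2]<142)&(abs(W[...,0]-466)<30)&(abs(W[...,1]+113)<30)];print('handle top',w.mean(0),w.min(0),w.max(0),len(w))
W=cloud('scene',np.load('scene0.npz')['d'])
w=W[(W[...,2]>95)&(W[...,2]<142)&(abs(W[...,0]-466)<30)&(abs(W[...,1]+113)<30)];print('scene handle',w.mean(0),w.min(0),w.max(0),len(w))
E
```

```text
[398.7  80.5 250.3] [[-1.0, -0.001, 0.0], [-0.001, 1.0, 0.0], [-0.0, 0.0, -1.0]] [  0.5 -12.  102.4   0.   89.6 -89.5]
top centre [ 481.4 -182.1] 89.1173712340092
(array([ 481.34516256, -182.07341957]), np.float64(51.97189527109244))
scene centre [ 482.4 -180. ] 89.19115324984625
(array([ 482.28704017, -180.0112592 ]), np.float64(52.15317367285804))
handle top [ 465.52882387 -112.31528657  135.5143634 ] [ 456.87724869 -121.0958863   131.48619036] [ 474.32973059 -103.19440947  141.27836789] 82
scene handle [ 470.90836885 -118.33891583  119.12931004] [ 458.13983236 -125.15405956   95.02996559] [ 478.11744265 -105.83951022  137.27260007] 300
```

apply_moves([
  [-1.7,-4.8,0,0,0,0,8.5],
  [-1.7,-4.8,0,0,0,0,8.5],
  [-1.7,-4.8,0,0,0,0,8.5],
  [-1.6,-4.9,0,0,0,0,8.5],
  [0,0,3,0,0,0,8.5],
  [0,0,3,0,0,0,8.5],
  [0,0,2,0,0,0,8.5],
  [0,0,0,0,0,0,5],
])

```text
time_s: 2.6
tcp_pos: [465.0, -110.4, 169.1]
eef_rot: [[-1.0, -0.001, -0.003], [-0.001, 1.0, 0.001], [0.003, 0.001, -1.0]]
ft_force: [-0.3, -0.2, 0.0]
opening: 69.1
grip_force: 0.0
```

```bash
python3 - <<'E'
from h import *
s=state();print(s['tcp_pos'])
p,d=grab_frame('wrist');cv2.imwrite('pics/w1.png',p[:,:,::-1]);m=camera_model('wrist');T=np.array(m['tool_from_camera'])
v,u=np.mgrid[:420,:560];c=np.stack([u,v,np.ones_like(u)],-1)@np.linalg.inv(m['mtx']).T*d[...,None]
W=(c@T[:3,:3].T+T[:3,3])@np.array(s['eef_rot']).T+s['tcp_pos']
w=W[(d>0)&(W[...,2]>125)&(W[...,2]<140)&(np.hypot(W[...,0]-466,W[...,1]+113)<30)];print(len(w),w.mean(0),w.min(0),w.max(0))
E
```

```text
[ 465.04922188 -110.41306854  169.06205358]
1381 [ 464.11712156 -114.07002894  135.76075934] [ 455.85650327 -123.71803749  125.00409406] [ 475.62760313 -104.46257063  139.05532659]
```

View pics/w1.png

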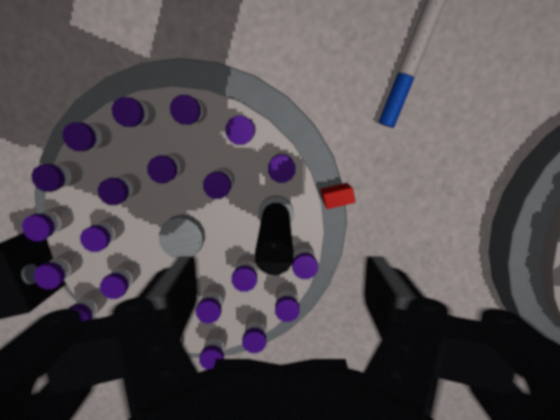

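The wrist view shows the handle between the fingers, top at about (274,265). It measures (465,-113), which agrees with the top view.

apply_moves([
  [0,-0.25,2,0,0,0,5],
  [0,0,2,0,0,0,5],
  [0,0,1.7,0,0,0,5],
  [0,0,0,0,0,0,4],
  [0,0,0,0,0,0,1.5],
  [0,0,0,0,0,0,1.5],
  [0,0,0,0,0,0,1.5],
  [0,0,0,0,0,0,1.5],
])

```text
time_s: 3.65
tcp_pos: [466.3, -113.5, 114.3]
eef_rot: [[-1.0, -0.001, 0.002], [-0.001, 1.0, -0.001], [-0.002, -0.001, -1.0]]
ft_force: [0.6, -1.5, 6.4]
opening: 18.6
grip_force: 58.7
```

```bash
python3 - <<'E'
import numpy as np
# 12 deg steps about (482,-181), start 103.6 deg; tool x=-X, y=+Y, cm
a=np.radians(103.6+10*np.arange(37));p=7*np.c_[-np.cos(a),np.sin(a)]
q=p.round(1);
q=np.round(p,2);print(np.diff(q,axis=0).round(2).tolist())
E
```

```text
[[1.15, -0.39], [1.07, -0.58], [0.96, -0.76], [0.8, -0.92], [0.64, -1.04], [0.45, -1.13], [0.24, -1.2], [0.03, -1.22], [-0.19, -1.21], [-0.39, -1.15], [-0.58, -1.07], [-0.76, -0.96], [-0.92, -0.8], [-1.04, -0.64], [-1.13, -0.45], [-1.2, -0.24], [-1.22, -0.03], [-1.21, 0.19], [-1.15, 0.39], [-1.07, 0.58], [-0.96, 0.76], [-0.8, 0.92], [-0.64, 1.04], [-0.45, 1.13], [-0.24, 1.2], [-0.03, 1.22], [0.19, 1.21], [0.39, 1.15], [0.58, 1.07], [0.76, 0.96], [0.92, 0.8], [1.04, 0.64], [1.13, 0.45], [1.2, 0.24], [1.22, 0.03], [1.21, -0.19]]
```

apply_moves([
  [1.15,-0.39,0,0,0,0,1.5],
  [1.07,-0.58,0,0,0,0,1.5],
  [0.96,-0.76,0,0,0,0,1.5],
  [0.8,-0.92,0,0,0,0,1.5],
  [0.64,-1.04,0,0,0,0,1.5],
  [0.45,-1.13,0,0,0,0,1.5],
])

```text
time_s: 4.4
tcp_pos: [415.3, -161.8, 114.4]
eef_rot: [[-1.0, -0.001, 0.002], [-0.001, 1.0, -0.001], [-0.002, -0.001, -1.0]]
ft_force: [3.9, 0.4, 6.7]
opening: 18.6
grip_force: 59.4
```

apply_moves([
  [0.24,-1.2,0,0,0,0,1.5],
  [0.03,-1.22,0,0,0,0,1.5],
  [-0.19,-1.21,0,0,0,0,1.5],
  [-0.39,-1.15,0,0,0,0,1.5],
  [-0.58,-1.07,0,0,0,0,1.5],
  [-0.76,-0.96,0,0,0,0,1.5],
  [-0.92,-0.8,0,0,0,0,1.5],
  [-1.04,-0.64,0,0,0,0,1.5],
  [-1.13,-0.45,0,0,0,0,1.5],
  [-1.2,-0.24,0,0,0,0,1.5],
])

```text
time_s: 5.65
tcp_pos: [475.2, -251.3, 114.4]
eef_rot: [[-1.0, -0.001, 0.001], [-0.001, 1.0, -0.001], [-0.001, -0.001, -1.0]]
ft_force: [-1.1, 1.7, 9.3]
opening: 18.9
grip_force: 59.5
```

apply_moves([
  [-1.22,-0.03,0,0,0,0,1.5],
  [-1.21,0.19,0,0,0,0,1.5],
  [-1.15,0.39,0,0,0,0,1.5],
  [-1.07,0.58,0,0,0,0,1.5],
  [-0.96,0.76,0,0,0,0,1.5],
  [-0.8,0.92,0,0,0,0,1.5],
  [-0.64,1.04,0,0,0,0,1.5],
  [-0.45,1.13,0,0,0,0,1.5],
  [-0.24,1.2,0,0,0,0,1.5],
  [-0.03,1.22,0,0,0,0,1.5],
])

```text
time_s: 6.9
tcp_pos: [552.6, -176.6, 114.4]
eef_rot: [[-1.0, -0.001, 0.001], [-0.001, 1.0, -0.001], [-0.001, -0.001, -1.0]]
ft_force: [-4.6, -2.2, 8.5]
opening: 18.6
grip_force: 59.4
```

apply_moves([
  [0.19,1.21,0,0,0,0,1.5],
  [0.39,1.15,0,0,0,0,1.5],
  [0.58,1.07,0,0,0,0,1.5],
  [0.76,0.96,0,0,0,0,1.5],
  [0.92,0.8,0,0,0,0,1.5],
  [1.04,0.64,0,0,0,0,1.5],
  [1.13,0.45,0,0,0,0,1.5],
  [1.2,0.24,0,0,0,0,1.5],
  [1.22,0.03,0,0,0,0,1.5],
  [1.21,-0.19,0,0,0,0,1.5],
  [0,0,0,0,0,0,1.5],
  [0,0,0,0,0,0,1.5],
])

```text
time_s: 8.4
tcp_pos: [466.1, -113.6, 114.4]
eef_rot: [[-1.0, -0.001, 0.002], [-0.001, 1.0, -0.001], [-0.002, -0.001, -1.0]]
ft_force: [-1.2, -2.1, 7.2]
opening: 18.8
grip_force: 59.1
```

apply_moves([
  [0,0,0,0,0,0,3],
  [0,0,0,0,0,0,5],
  [0,0,0,0,0,0,5],
  [0,0,0,0,0,0,5],
  [0,0,-2,0,0,0,5],
  [0,0,-3,0,0,0,5],
  [0,0,-4,0,0,0,5],
  [4,0,-4,0,0,0,5],
  [5,0,0,0,0,0,5],
  [5,0,0,0,0,0,5],
  [0,0,0,0,0,0,5],
  [0,0,0,0,0,0,5],
])

```text
time_s: 9.9
tcp_pos: [326.1, -113.5, 243.6]
eef_rot: [[-1.0, -0.001, 0.001], [-0.001, 1.0, -0.001], [-0.001, -0.001, -1.0]]
ft_force: [0.2, 0.8, 0.7]
opening: 50.0
grip_force: 0.0
```

```bash
python3 - <<'E'
from h import *
s=state();print(s['tcp_pos'],s['ft_force'])
for n in('top','scene'):
    p,d=grab_frame(n);cv2.imwrite(f'pics/{n}1.png',p[:,:,::-1]);W=cloud(n,d)
    w=W[(W[...,2]>128)&(W[...,2]<142)&(abs(W[...,0]-466)<30)&(abs(W[...,1]+113)<30)]
    print(n,len(w),w.mean(0) if len(w) else 0)
E
```

```text
[ 326.09034099 -113.46489543  243.58160102] [0.15468896 0.81164748 0.66081347]
top 83 [ 465.48705834 -112.23508126  135.68150951]
scene 110 [ 469.34678954 -116.38465696  133.33583617]
```

View pics/scene1.png

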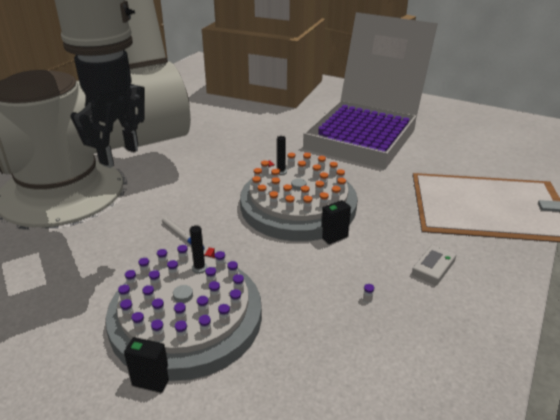

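The purple handle is back beside the pointer, its top at (196,230) as at the start. The orange carousel looks unchanged, and the gripper is clear of everything.

```bash
python3 -c "
from bench import *
print(close_job())"
```

```text
the job is handed in; nothing more can be done
None
```

I turned the purple-vial carousel one full turn anticlockwise and let go with its handle back beside the red pointer, within about 1 mm of its start. The orange carousel looks unmoved, and the job was handed in at about 10 s; no verdict came back.

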